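# Mount the enamelled sample plate in the sprung edge clip

## Task

Take the white enamelled plate that lies flat on the two wooden bars and set it down on the sloping wooden easel, plain end on the lip, and let go of it. Then take it again by its wooden grip strip, stand it upright over the metal clip stand, find the clip (its head may be set off the middle of the stand) and press the plate's plain end down between the two sprung jaws until it is fully home on the slot's floor, about in the middle of the slot's length, and let go so that it stands by itself. Enamel chips, so feel your way, press gently and never ram it, and leave the jars and the bottle alone.

Things in the scene. Friction and masses are not known exactly. Their poses are not given: they have to be found in the camera images.
- plate_mid (a point): Centre of the white enamelled sheet plate: 150 mm long (its x axis), 62 mm wide (y), 5 mm thick (z), about 0.15 kg. The +x end carries a wooden grip strip, the -x end is plain; both faces are alike. It starts lying flat with this point 26.5 mm above the bench. The centre of mass lies about 5 mm from here toward +x. Axes are the plate's.
- plate_edge (a point): Middle of the plate's plain end edge (75 mm from the centre, toward the plate's -x), the edge that goes into the clip. Axes are the plate's.
- plate_grip (a point): Middle of the wooden grip strip riveted on both faces of the plate's +x end: 63 mm from the plate's centre, half-way through the thickness. The strip covers the last 24 mm of the length and the full width and is 13 mm thick over all; its end face is 12 mm beyond this point. Axes are the plate's.
- bars: Fixed wooden rest on which the plate lies at the start. Origin on the bench under its middle, x along the plate. Two bars, 40 mm long (y), 10 mm wide, 24 mm high, stand 40 mm either side of the origin along x, on a spine 110 x 30 x 6 mm. The plate overhangs the bars by about 11 mm on each long side; between the bars it is free beneath.
- easel_lip (a point): On the fixed wooden easel: inner corner between its sloping board and the lip at the board's lower end, half-way across the width, 24 mm above the bench. Axes are the easel's: z up; the board rises from here at 45 degrees toward +x; y across. Here the middle of the plate's plain edge comes to lie (its centre plane 2.5 mm off the board).
- jaw_a (a joint): Travel of the sprung jaw on the stand's +y side: 0 shut, grows as it parts, up to 8 mm; spring 1.6 N per mm, 4 N preload. With the plate in, both read about 2 mm. The straight jaw faces lie 13 to 29 mm above the slot's floor, shut 1 mm apart; above them lips slope outward, 25 degrees from vertical, to a mouth 12 mm wide, 41 mm above the floor.
- jaw_b (a joint): The same for the jaw on the -y side. Beside the mouth each jaw has a flat top, 15 mm wide, 41 mm above the slot's floor: a plate that misses the mouth lands there. Pushing the plate (5 mm thick) in takes roughly 8 to 20 N until the jaws are parted, then less, until it stands on the rigid floor. A plate let go off-centre is centred by the jaws.
- plate: The plate as a body; origin and axes as plate_mid.
- clip_stand: The clip stand as a whole: foot 112 x 112 x 8 mm, 55 mm high over all; origin on the bench under stand_mid, same axes. On the foot sits the clip head with two sprung jaws, both 74 mm long (x). The head's uprights, 86 mm long, end 40 mm above the bench, 38 to 46 mm either side of the slot.
- jar_a: Small screw-top jar, 39 mm wide and 46 mm high, standing near the work; leave it alone. Origin at the centre of its foot.
- jar_b: Small screw-top jar, 43 mm wide and 50 mm high, standing near the work; leave it alone. Origin at the centre of its foot.
- bottle: White plastic screw-cap bottle, 53 mm wide and 118 mm high, standing near the work; leave it alone. Origin at the centre of its foot.
- easel: The easel; foot 130 x 56 mm, origin on the bench, axes as easel_lip. The board's face is 50 mm wide (y) and runs 95 mm up the slope from the lip; the lip stands 10 mm proud of it. The plate lies with its plain end on the lip, a face on the board and its grip strip uppermost, overhanging the board's upper end by 55 mm.
- stand_mid (a point): Middle of the metal clip stand, 14 mm above the bench, at the height of the slot's floor. Axes are the stand's: z up, x along the slot (the plate's width goes along it), y across it. The slot runs through here only if the clip head stands in the middle; it may be set, and stays clamped, up to 8 mm to either side along y. That setting is not reported: see it or feel for it.
Not all that is in view belongs to the job. Leave any yellow look-alike of the easel alone.

How it is judged:
On the way:
1. the plate lies on the sloping easel with its plain end at the lip, let go and at rest (distance between plate_edge and easel_lip below 0.022 m and angle between plate's own x axis and vertical between 0.6 and 0.97 rad and contact force between the fingers and plate below 0.1 N and linear speed of plate below 0.02 m/s), for 0.2 s.
At the end, for the whole second after the job is handed in: The plate stands upright (within 0.1 rad) between the two jaws with its grip strip up, both jaws parted by it (each by over 0.6 mm), its plain edge within 4 mm of the slot's floor and within 12 mm of the slot's middle along the slot, let go and at rest (z of plate_edge in the frame of stand_mid below 0.004 m and y of plate_edge in the frame of stand_mid between -0.013 and 0.013 m and x of plate_edge in the frame of stand_mid between -0.012 and 0.012 m and angle between plate's own x axis and vertical below 0.1 rad and value of joint each of jaw_a, jaw_b above 0.0006 m and linear speed of plate below 0.01 m/s); the robot touches nothing.
It fails at once if the plate is rammed against the clip stand (more than 90 N) (contact force between plate and clip_stand above 90 N).
It fails at once if a jar or the bottle is moved by more than 30 mm (distance of any of jar_a, jar_b, bottle from where it was at the start of the episode above 0.03 m).
It also fails if it takes over 72 s, if anything falls off the work surface, if the arm or the gripper's body presses on something with over 40 N, if the wrist force passes 120 N, or if a joint passes its speed limit or range.

## Robot

A 7-joint arm with a two-finger parallel gripper is mounted at the origin on the work surface; the furniture and walls round the work are solid. World frame = base frame: x ahead of the robot, y to its left, z up, the work surface at z = 0. Lengths are in m, angles in rad, forces in N, time in s.
With the tool pointing down it reaches from about 0.4 to 0.85 m from the base axis. Payload 4.5 kg.
Tool frame: the origin (TCP) lies on the centre line of the jaws, within the pads' length; the fingertips stand 17 mm ahead of it and the grasp point (between the pads) lies 2 mm behind it (r.tip_reach is the distance from the TCP to the fingertips, in m); z points along the fingers, y is the line along which they close (so a half turn about z gives the same grasp; the last joint's range is limited). The gripper opens to 88 mm and grips with 3 to 60 N. Pads are 18 mm wide; open, the fingers measure 123 mm over their backs; the gripper's body (75 mm by 187 mm) begins 45 mm behind the grasp point.
Start: joints at [1.24, 0.689, -0.195, 1.565, 0.157, 0.902, -0.215], TCP at [0.223, -0.584, 0.256] pointing down, gripper open.
Joint ranges: [-3.01, 3.01], [-0.46, 2.08], [-1.47, 1.51], [0.13, 2.56], [-1, 4.14], [0.04, 2.09], [-2.66, 2.66]. Speed limits (rad/s): [2.57, 2.57, 3.14, 3.14, 3.14, 3.14, 3.14].

## Interface

Orientations are given as a unit quaternion [x, y, z, w].
In Python, from plant import r gives the robot as it stands.
- The arm moves only by the tool step_arm, never from a script. Its argument "steps" is a list of rows, each a list of 7 numbers: the shift along the tool's x, y, z in cm, then the turn, a rotation vector about the tool's x, y, z in degrees, then the gripper's target within -1 to 1 (shut at 1, half-way at 0, fully open at -1). A call has 1 to 8 rows; each row shifts and turns the commanded pose from where the row before left it, along the tool's axes as they then stand; what a row does not reach is not made up. A row lasts 1/8 s, in which the tool goes at most 62.5 mm and 10.7 degrees, less where a joint would pass 70% of its speed; a pose out of reach is approached as far as the arm can. A call with a gripper value outside its range is refused whole. The fingers move at their own pace and stop on an object; "force" is the grip in N (left out, the last holds). Time passes only in rows, so rows that do not move let the fingers close. It gives the time, the measured TCP pose, the force, the opening and the grip force at its end, in the units of the state.
- r.get_state(): the state, without advancing time (a new reading comes with each control period).
- r.snapshot(name): name is "side" or "top" or "wrist"; returns a dict with "pixels" (420x560x3 uint8, red, green, blue), "fx", "fy", "cx", "cy" (pixels), "dist_coeffs" ([k1, k2, p1, p2, k3] as OpenCV has them; the pictures are not rectified), "cam_to_world" (4x4, takes a point from camera to world coordinates). Camera axes: x right, y down, z forward; pixel columns grow to the right and rows downward; lengths in m; the calibration is good to about 2 mm. A picture is of the moment at which its call begins. There is no depth.
- r.finish_job(): hands the job in; it is judged then, once.
The state is a dict: "clock": time; "q": joint angles; "qd": joint speeds; "joint_torque": joint torques, N m; "tool_pos": TCP position; "eef_rot": TCP orientation; "contact_force": force on the tool from outside, world axes, zero at the start; "moment": the same for the moment, N m; "opening": opening from 0.0 (shut) to 1.0 (fully open); "finger_force": force on a finger pad.
Only numpy, scipy, OpenCV 4.12 (cv2) and the standard library are available. Lean on these libraries where they do the work, as an engineer would, in place of code of your own. Each camera call takes 0.05 s, during which the arm holds its last target. There are 200 camera calls.

## Working session

There is one attempt and no reset: what is moved stays moved. The work goes in short steps, Python scripts to look and compute and a tool call to move; the robot and the scene stay as the last step left them, time stands still between calls to the robot, and variables do not carry over. Pictures are saved under pics/ and viewed, at most 10 in all, crops included, and the job is handed in when it is done.

Besides the shell and the picture viewer there is one more tool, called as name(argument=value, ...), one argument or row to a line, values as JSON. step_arm: Moves the arm, as the interface text tells. Its arguments: {"type":"object","properties":{"steps":{"type":"array","items":{"type":"array","items":{"type":"number"}}},"force":{"type":"number"}},"required":["steps"]}

```bash
ls; mkdir -p pics
cat > h.py <<'E'
import numpy as np, cv2
from scipy.spatial.transform import Rotation as R
from plant import r
def snap(n,fn=None):
    s=r.snapshot(n); 
    if fn: cv2.imwrite('pics/'+fn,cv2.cvtColor(s['pixels'],cv2.COLOR_RGB2BGR))
    return s
def K(s): return np.array([[s['fx'],0,s['cx']],[0,s['fy'],s['cy']],[0,0,1.]])
def ray(s,px):
    u=cv2.undistortPoints(np.array(px,float).reshape(-1,1,2),K(s),np.array(s['dist_coeffs'],float)).reshape(-1,2)
    T=np.array(s['cam_to_world']); d=np.c_[u,np.ones(len(u))]@T[:3,:3].T
    return T[:3,3],d
def onz(s,px,z):
    o,d=ray(s,px); return o+d*((z-o[2])/d[:,2])[:,None]
def proj(s,P):
    T=np.linalg.inv(np.array(s['cam_to_world'])); 
    return cv2.projectPoints(np.array(P,float).reshape(-1,1,3),cv2.Rodrigues(T[:3,:3])[0],T[:3,3],K(s),np.array(s['dist_coeffs'],float))[0].reshape(-1,2)
def togo(pos,rot):
    """shift in tool axes (cm) and rotvec (deg, tool axes) from the present pose"""
    st=r.get_state(); q=R.from_quat(st['eef_rot'])
    return q.inv().apply(np.array(pos)-st['tool_pos'])*100,(q.inv()*rot).as_rotvec(degrees=True)
def frame(z,y):
    z=np.array(z,float);z/=np.linalg.norm(z);y=np.array(y,float);y-=z*(y@z);y/=np.linalg.norm(y)
    return R.from_matrix(np.c_[np.cross(y,z),y,z])
E
python3 - <<'E'
from h import *
np.set_printoptions(precision=4,suppress=True)
import pickle
for n in ('top','side'):
    s=snap(n,n+'0.png'); pickle.dump(s,open(n+'0.pkl','wb'))
    print(n,s['fx'],np.array(s['cam_to_world']))
print(r.get_state())
E
```

```text
pics
top 478.3239419258518 [[-0.0054 -0.9957  0.0923  0.2541]
 [-1.      0.0056  0.0022  0.0327]
 [-0.0027 -0.0923 -0.9957  1.3132]
 [ 0.      0.      0.      1.    ]]
side 510.7097138352343 [[ 0.8214 -0.2553  0.5099 -0.2703]
 [-0.5701 -0.3426  0.7468 -0.9251]
 [-0.016  -0.9041 -0.427   0.5864]
 [ 0.      0.      0.      1.    ]]
{'clock': 0.1, 'q': array([ 1.2398,  0.6899, -0.1945,  1.5662,  0.1573,  0.9025, -0.2151]), 'qd': array([-0.0007, -0.0002,  0.0001, -0.0018,  0.001 , -0.0006,  0.    ]), 'joint_torque': array([ -0.0028, -52.8503,  -1.2713, -15.3837,  -0.0525,   0.002 ,
         0.0001]), 'tool_pos': array([ 0.2228, -0.5834,  0.255 ]), 'eef_rot': array([ 0.9834,  0.1814, -0.0002, -0.0008]), 'contact_force': array([ 0.3705,  0.6292, -0.0741]), 'moment': array([-0.041 ,  0.0079, -0.0187]), 'finger_force': 0.0, 'opening': 1.0042639001107225}
```

View pics/top0.png

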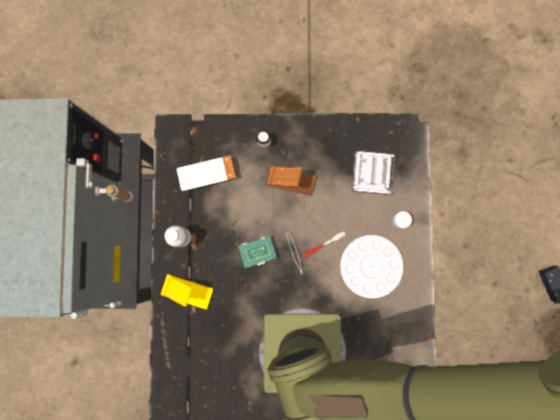

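View pics/side0.png

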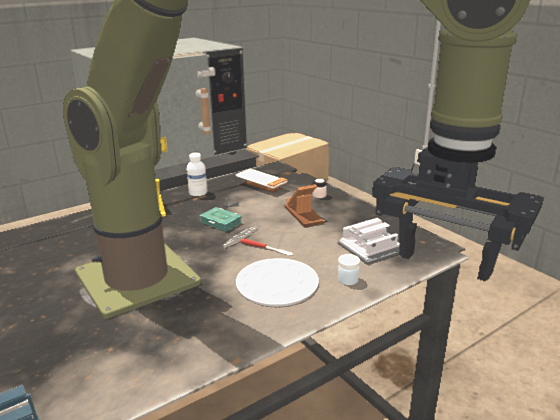

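Top view: plate about (205,173) with its grip toward the right (230,167), brown easel about (291,179), clip stand about (374,172), jars at (263,139) and (403,219), bottle at (177,236). The side view agrees: the easel (305,205) has its high part to the left.

Run:
```python
from h import *
import pickle
np.set_printoptions(precision=4,suppress=True)
s=pickle.load(open('top0.pkl','rb')); im=s['pixels']; hsv=cv2.cvtColor(im,cv2.COLOR_RGB2HSV)
def best(mask,box):
    m=np.zeros_like(mask);x0,y0,x1,y1=box;m[y0:y1,x0:x1]=mask[y0:y1,x0:x1]
    c=max(cv2.findContours(m,0,2)[0],key=cv2.contourArea); return c
white=((hsv[...,1]<60)&(hsv[...,2]>150)).astype(np.uint8)*255
org=((hsv[...,1]>130)&(hsv[...,2]>70)&((hsv[...,0]<17))).astype(np.uint8)*255
for n,m,box,z in (('plate',white,(165,145,245,200),.029),('grip',org,(215,150,245,185),.033),('plate+grip',white|org,(165,145,245,200),.03),('easel',org,(255,155,325,205),.03),('stand',((hsv[...,2]>110)&(hsv[...,1]<70)).astype(np.uint8)*255,(345,145,402,200),.008),('jar_a',white,(250,125,280,150),.046),('jar_b',white,(390,205,415,232),.05),('bottle',white,(160,220,200,250),.1)):
    c=best(m,box); rr=cv2.minAreaRect(c); p=onz(s,[rr[0]],z)[0]; b=onz(s,cv2.boxPoints(rr),z)
    print(n,cv2.contourArea(c),rr,p); print(b[:,:2].round(3).tolist())
a=cv2.cvtColor(im[120:240,160:420],cv2.COLOR_RGB2BGR); cv2.imwrite('pics/topz.png',cv2.resize(a,None,fx=3,fy=3,interpolation=cv2.INTER_CUBIC))
s=pickle.load(open('side0.pkl','rb'))
a=cv2.cvtColor(s['pixels'][160:270,220:420],cv2.COLOR_RGB2BGR); cv2.imwrite('pics/sidez.png',cv2.resize(a,None,fx=4,fy=4,interpolation=cv2.INTER_CUBIC))
```

```text
plate 1071.5 ((201.2662811279297, 173.77609252929688), (24.03741455078125, 47.60808181762695), 76.50426483154297) [0.4823 0.2716 0.029 ]
[[0.5, 0.343], [0.53, 0.217], [0.465, 0.201], [0.435, 0.326]]
grip 160.5 ((228.94703674316406, 166.5117645263672), (22.886165618896484, 8.351822853088379), 77.47119140625) [0.5011 0.1958 0.033 ]
[[0.53, 0.214], [0.534, 0.192], [0.473, 0.178], [0.468, 0.2]]
plate+grip 1268.0 ((205.6724853515625, 172.71861267089844), (24.03741455078125, 56.67073440551758), 76.50426483154297) [0.485  0.2594 0.03  ]
[[0.5, 0.343], [0.535, 0.192], [0.47, 0.177], [0.435, 0.326]]
easel 914.5 ((291.07470703125, 177.97152709960938), (46.67340087890625, 23.8464298248291), 12.804265975952148) [0.4691 0.0272 0.03  ]
[[0.452, 0.096], [0.516, 0.082], [0.486, -0.042], [0.423, -0.027]]
stand 2136.0 ((373.0, 175.0), (48.0, 56.0), 90.0) [ 0.4798 -0.1993  0.008 ]
[[0.548, -0.123], [0.547, -0.279], [0.413, -0.275], [0.413, -0.121]]
jar_a 71.5 ((263.0, 136.5), (9.0, 10.0), 90.0) [0.5803 0.1025 0.046 ]
[[0.593, 0.116], [0.593, 0.089], [0.568, 0.089], [0.568, 0.116]]
jar_b 309.0 ((400.5, 219.5), (19.0, 21.0), 90.0) [ 0.3528 -0.2622  0.05  ]
[[0.378, -0.235], [0.378, -0.291], [0.327, -0.289], [0.328, -0.234]]
bottle 314.0 ((174.6000213623047, 235.7000274658203), (20.57182502746582, 20.124608993530273), 63.43495178222656) [0.3108 0.3245 0.1   ]
[[0.323, 0.359], [0.346, 0.314], [0.299, 0.29], [0.276, 0.335]]
```

View pics/topz.png

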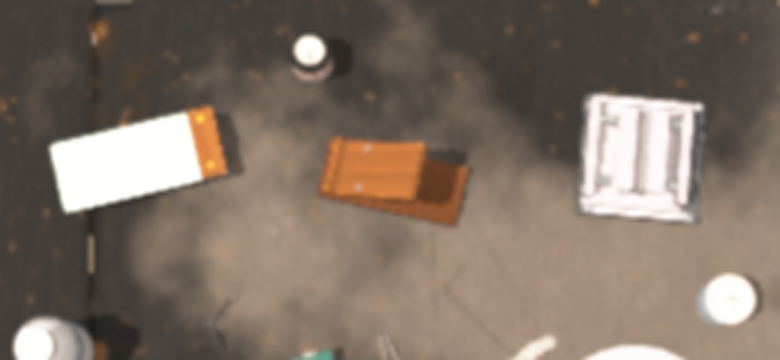

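View pics/sidez.png

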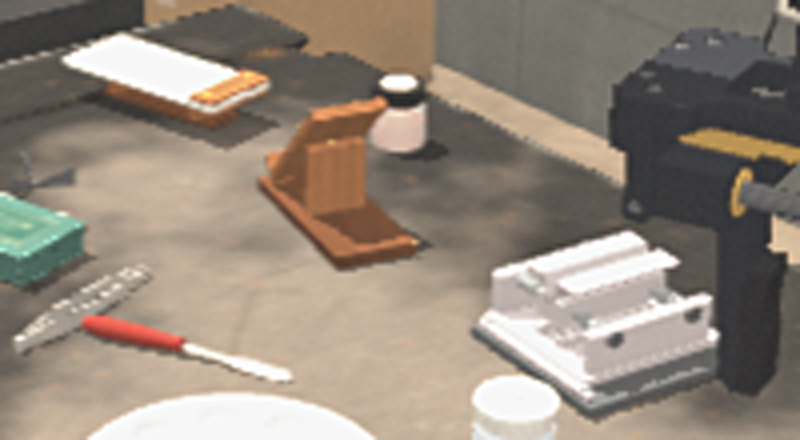

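Top zoom: the plate has its grip toward the right (205,145). The easel's lip is at the left (335,165), with the board rising right. The stand's slot runs vertically in the picture at about (640,155), off the middle of the foot. The side zoom confirms the easel's lip on the +y side. I'll start by moving toward the stand for a close look.

step_arm(
  steps=[
    [4.7,-3.3,-0.5,0,0,0,-1],
    [4.7,-3.3,-0.5,0,0,0,-1],
    [4.7,-3.3,-0.5,0,0,0,-1],
    [4.7,-3.3,-0.5,0,0,0,-1],
    [4.7,-3.3,-0.5,0,0,0,-1],
    [4.7,-3.3,-0.5,0,0,0,-1],
    [4.7,-3.3,-0.5,0,0,0,-1],
    [4.0,-2.5,-0.5,0,0,0,-1],
  ],
)

```text
clock: 1.1
tool_pos: [0.4772, -0.2106, 0.2957]
eef_rot: [0.983, 0.182, -0.0, -0.0]
contact_force: [-0.8, -0.1, -0.7]
opening: 1.004
finger_force: 0.0
```

Run:
```python
from h import *
import pickle
np.set_printoptions(precision=4,suppress=True)
s=snap('wrist','w1.png'); pickle.dump(s,open('w1.pkl','wb'))
st=r.get_state(); print(st['clock'],st['tool_pos'],st['eef_rot'],st['q'],st['contact_force'])
T=np.array(s['cam_to_world']);q=R.from_quat(st['eef_rot']);print(s['fx'],T,q.inv().apply(T[:3,3]-st['tool_pos']),(q.inv()*R.from_matrix(T[:3,:3])).as_matrix())
```

```text
1.15 [ 0.4823 -0.2039  0.2965] [ 0.9824  0.1868  0.0031 -0.002 ] [ 0.4367  0.5024 -0.1886  1.8204  0.1145  0.8257 -1.0015] [3.6001 3.938  1.095 ]
369.8651897232243 [[ 0.3583 -0.8988 -0.2527  0.5428]
 [-0.9336 -0.3451 -0.0964 -0.1871]
 [-0.0006  0.2704 -0.9627  0.4255]
 [ 0.      0.      0.      1.    ]] [ 0.0634  0.0062 -0.1285] [[-0.0093 -0.9608 -0.277 ]
 [ 1.     -0.0096 -0.0005]
 [-0.0022 -0.277   0.9609]]
```

View pics/w1.png

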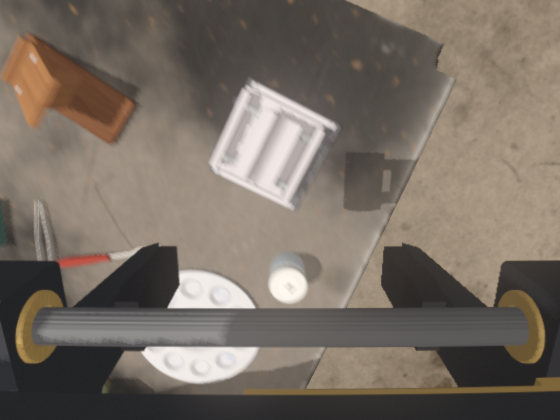

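Wrist view from above the stand: stand foot corners are at about (250,80), (338,128), (293,208) and (210,163). The easel is at (65,85), partly cut off. The slot shows between the jaws, and a zoom will give its line.

Run:
```python
from h import *
import pickle
s=pickle.load(open('w1.pkl','rb'))
a=cv2.cvtColor(s['pixels'][75:215,5:345],cv2.COLOR_RGB2BGR)
b=np.vstack([cv2.resize(a[:,195:],None,fx=4,fy=4,interpolation=cv2.INTER_CUBIC)])
c=cv2.resize(cv2.cvtColor(s['pixels'][30:150,0:140],cv2.COLOR_RGB2BGR),None,fx=1.5,fy=1.5); 
o=np.zeros((560,800,3),np.uint8);o[:,:580]=b;o[:180,585:795]=c;cv2.imwrite('pics/w1z.png',o)
```

```text
(no output)
```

View pics/w1z.png

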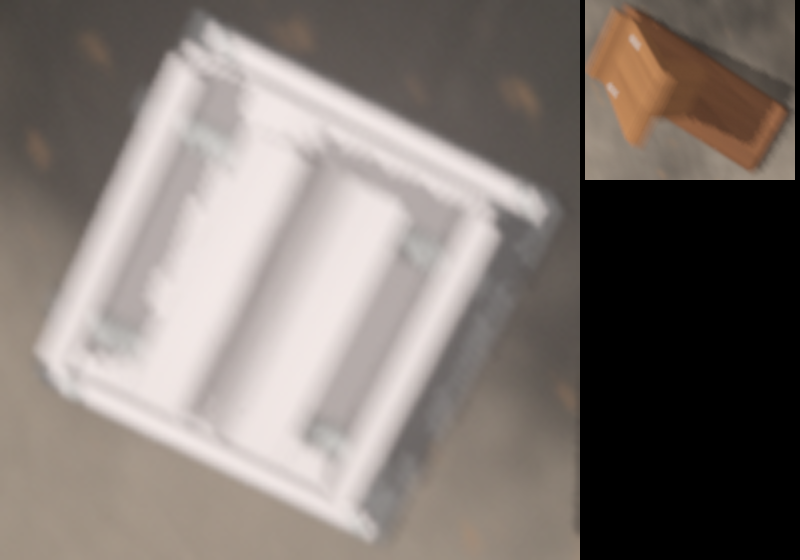

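Run:
```python
from h import *
import pickle
np.set_printoptions(precision=4,suppress=True)
s=pickle.load(open('w1.pkl','rb'))
f=lambda P,z: onz(s,np.array(P)/4.+[200,75],z)
c=f([(195,15),(555,210),(375,540),(45,380)],.006); print('foot',c,c.mean(0),np.linalg.norm(np.roll(c,1,0)-c,axis=1))
u=f([(175,55),(490,225),(350,500),(55,360)],.04); print('upr',u,u.mean(0),np.linalg.norm(np.roll(u,1,0)-u,axis=1))
m=f([(332,140),(202,430)],.04); d=m[0]-m[1]; print('slotdir',np.degrees(np.arctan2(d[1],d[0])))
print('mouth',f([(250,285),(272,285),(300,285)],.055))
e1=onz(s,np.array([(625,8),(785,110),(755,168)])/1.5+[-390,30],.005)
print('easel',e1)
```

```text
foot [[ 0.5498 -0.1481  0.006 ]
 [ 0.5369 -0.2596  0.006 ]
 [ 0.4293 -0.248   0.006 ]
 [ 0.44   -0.1416  0.006 ]] [ 0.489  -0.1993  0.006 ] [0.11   0.1122 0.1082 0.1069]
upr [[ 0.5384 -0.1499  0.04  ]
 [ 0.5279 -0.2396  0.04  ]
 [ 0.4466 -0.2326  0.04  ]
 [ 0.4544 -0.1461  0.04  ]] [ 0.4918 -0.192   0.04  ] [0.0841 0.0904 0.0816 0.0869]
slotdir -3.6337770179753375
mouth [[ 0.4933 -0.1873  0.055 ]
 [ 0.4953 -0.1924  0.055 ]
 [ 0.4978 -0.199   0.055 ]]
easel [[ 0.5082  0.0903  0.005 ]
 [ 0.4801 -0.0372  0.005 ]
 [ 0.4306 -0.0269  0.005 ]]
```

step_arm(
  steps=[
    [2,-5,0,0,0,-8,-1],
    [2,-5,0,0,0,-8,-1],
    [2.5,-4.5,0,0,0,-8,-1],
    [3,-4,0,0,0,-8,-1],
    [3.5,-3.5,0,0,0,-8,-1],
    [4,-3,0,0,0,-8,-1],
    [4.5,-2.5,0,0,0,-8,-1],
    [4.5,-1.5,0,0,0,-8,-1],
  ],
)

```text
clock: 2.15
tool_pos: [0.4309, 0.1928, 0.2956]
eef_rot: [0.736, 0.677, -0.0, 0.0]
contact_force: [0.9, -0.4, -0.6]
opening: 1.0
finger_force: 0.0
```

```bash
cat > m.py <<'E'
from h import *
np.set_printoptions(precision=4,suppress=True)
def masks(s):
    hsv=cv2.cvtColor(s['pixels'],cv2.COLOR_RGB2HSV)
    w=((hsv[...,1]<50)&(hsv[...,2]>175)).astype(np.uint8)*255
    o=((hsv[...,1]>115)&(hsv[...,2]>60)&(hsv[...,0]<18)).astype(np.uint8)*255
    return w,o
def blobs(m,a=300):
    return sorted([c for c in cv2.findContours(m,0,2)[0] if cv2.contourArea(c)>a],key=cv2.contourArea)[::-1]
E
python3 - <<'E'
from m import *
import pickle
s=snap('wrist','w2.png'); pickle.dump(s,open('w2.pkl','wb'))
w,o=masks(s)
for n,m,z in (('w',w,.029),('o',o,.02)):
    for c in blobs(m)[:4]:
        rr=cv2.minAreaRect(c); b=onz(s,cv2.boxPoints(rr),z); print(n,cv2.contourArea(c),rr,b[:,:2].round(4).tolist(),b.mean(0),np.linalg.norm(b-np.roll(b,1,0),axis=1))
st=r.get_state(); print(st['tool_pos'],st['eef_rot'],st['q'])
E
```

```text
w 7878.0 ((322.7255554199219, 78.90675354003906), (132.581787109375, 63.54439926147461), 72.29956817626953) [[0.4358, 0.3309], [0.4963, 0.3435], [0.533, 0.2177], [0.4677, 0.2025]] [0.4832 0.2736 0.029 ] [0.1323 0.0618 0.131  0.067 ]
w 1846.0 ((120.0, 24.0), (48.0, 62.0), 90.0) [[0.2586, 0.3706], [0.3198, 0.3645], [0.3124, 0.3208], [0.2495, 0.3269]] [0.2851 0.3457 0.029 ] [0.0447 0.0615 0.0443 0.0632]
w 357.0 ((423.0, 232.5), (21.0, 20.0), 90.0) [[0.5767, 0.1134], [0.5995, 0.1114], [0.6003, 0.0857], [0.577, 0.0877]] [0.5884 0.0996 0.029 ] [0.0257 0.023  0.0258 0.0233]
o 3279.0 ((323.8454895019531, 272.3969421386719), (52.1429443359375, 71.33863830566406), 3.2397000789642334) [[0.4362, 0.0112], [0.4477, 0.1048], [0.5082, 0.096], [0.5005, 0.0014]] [0.4731 0.0534 0.02  ] [0.065  0.0943 0.0612 0.0949]
o 560.5 ((344.0643005371094, 152.663818359375), (15.521696090698242, 57.250465393066406), 71.93952178955078) [[0.4703, 0.1983], [0.5305, 0.2128], [0.5354, 0.1963], [0.4746, 0.1815]] [0.5027 0.1972 0.02  ] [0.0174 0.0619 0.0173 0.0626]
[0.4299 0.2007 0.2963] [ 0.7318  0.6815  0.0029 -0.0025] [-0.1816  0.4693 -0.5213  1.944   0.3106  0.8025 -0.9445]
```

View pics/w2.png

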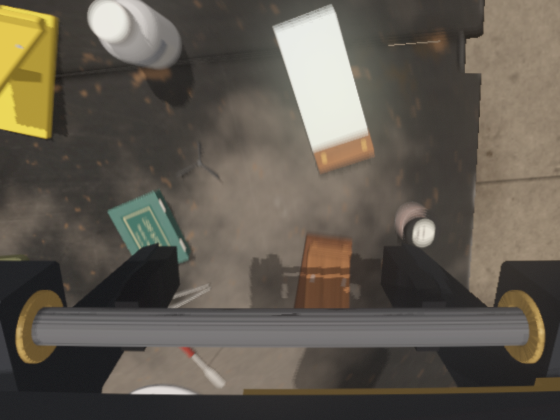

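The wrist view shows the plate's white part centred at (323,79), its grip at (344,153), and the easel at (325,270). The two views agree on plate_mid ≈ (0.485, 0.2605) with x axis at about −76°.

step_arm(
  steps=[
    [2.0,1.7,0,0,0,0,-1],
    [2.0,1.7,1,0,0,0,-1],
    [1.9,1.8,2,0,0,0,-1],
    [0,0,5,0,0,-9.1,-1],
    [0,0,5,0,0,-9.1,-1],
    [0,0,4,0,0,0,-1],
    [0,0,2,0,0,0,-1],
    [0,0,0,0,0,0,-1],
  ],
)

```text
clock: 3.2
tool_pos: [0.4876, 0.2445, 0.1042]
eef_rot: [0.622, 0.783, -0.002, -0.0]
contact_force: [0.2, 0.1, -0.3]
opening: 0.997
finger_force: 0.0
```

Run:
```python
from m import *
import pickle
s=snap('wrist','w3.png'); pickle.dump(s,open('w3.pkl','wb'))
w,o=masks(s)
for n,m,z in (('w',w,.029),('o',o,.033)):
    for c in blobs(m,800)[:3]:
        rr=cv2.minAreaRect(c); b=onz(s,cv2.boxPoints(rr),z); print(n,cv2.contourArea(c),rr,b[:,:2].round(4).tolist(),b.mean(0),np.linalg.norm(b-np.roll(b,1,0),axis=1))
st=r.get_state(); print(st['tool_pos'],st['eef_rot'],st['q'])
x=np.array([.243,-.970,0]);print(togo([.486,.2555,.027],frame([0,0,-1],[.970,.243,0])))
```

```text
w 23929.5 ((282.5, 167.0), (220.0, 117.0), 90.0) [[0.4393, 0.3244], [0.4987, 0.3382], [0.5326, 0.2166], [0.4629, 0.2003]] [0.4834 0.2699 0.029 ] [0.1264 0.0609 0.1262 0.0716]
o 1431.5 ((283.0, 294.0), (26.0, 100.0), 90.0) [[0.4689, 0.2011], [0.5275, 0.2148], [0.5322, 0.1977], [0.4723, 0.1837]] [0.5002 0.1993 0.033 ] [0.0178 0.0602 0.0178 0.0616]
[0.4883 0.2452 0.1053] [ 0.6219  0.7831 -0.0007 -0.0001] [-0.3174  0.8405 -0.3935  1.9129  0.6218  0.5129 -0.9178]
(array([1.063 , 0.0209, 7.833 ]), array([-0.0719,  0.0347, -0.9789]))
```

step_arm(
  steps=[
    [0.5,0,2,0,0,0,-1],
    [0.6,0,2,0,0,0,-1],
    [0,0,2,0,0,0,-1],
    [0,0,1.2,0,0,0,-1],
    [0,0,0.6,0,0,0,-1],
    [0,0,0,0,0,0,0.4],
    [0,0,0,0,0,0,0.8],
    [0,0,0,0,0,0,0.8],
  ],
  force=20,
)

```text
clock: 4.25
tool_pos: [0.4863, 0.2564, 0.0282]
eef_rot: [0.622, 0.783, 0.0, 0.0]
contact_force: [1.1, -0.4, 1.9]
opening: 0.698
finger_force: 20.0
```

step_arm(
  steps=[
    [0,0,0,0,0,0,1],
    [0,0,0,0,0,0,1],
    [0,0,0,0,0,0,1],
    [0,0,-0.5,0,0,0,1],
    [0,0,-1,0,0,0,1],
    [0,0,-2,0,0,0,1],
  ],
)

```text
clock: 5.0
tool_pos: [0.4854, 0.256, 0.0628]
eef_rot: [0.622, 0.783, -0.001, -0.0]
contact_force: [-0.9, 0.7, -1.7]
opening: 0.698
finger_force: 20.0
```

Run:
```python
from h import *
import pickle
s=pickle.load(open('w2.pkl','rb'));t=pickle.load(open('w1.pkl','rb'))
f=lambda a,k:cv2.resize(cv2.cvtColor(a,cv2.COLOR_RGB2BGR),None,fx=k,fy=k,interpolation=cv2.INTER_CUBIC)
a=f(s['pixels'][228:312,290:360],6); b=f(t['pixels'][30:130,0:90],4)
o=np.zeros((510,800,3),np.uint8);o[:504,:420]=a;o[:400,430:790]=b;cv2.imwrite('pics/ez.png',o)
```

```text
(no output)
```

View pics/ez.png

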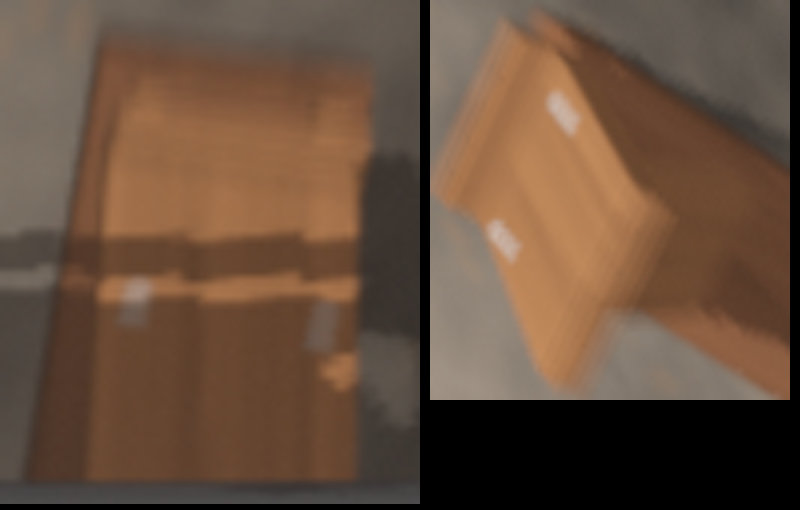

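Run:
```python
from h import *
import pickle
np.set_printoptions(precision=4,suppress=True)
L=lambda n:pickle.load(open(n+'.pkl','rb'))
A=L('w2');B=L('w1');C=L('top0')
e=np.array([-.212,-.977,0]);O=np.array([.481,.096,0]);y=np.array([.977,-.212,0])
fa=lambda p:np.array(p)/6.+[290,228]; fb=lambda p:(np.array(p)-[430,0])/4.+[0,30]; fc=lambda p:np.array(p)/3.+[160,120]
def pr(n,s,p):
    for z in (.006,.024,.031): 
        q=onz(s,[p],z)[0]; print(n,z,'e %.1f y %.1f'%(1e3*(q-O)@e,1e3*(q-O)@y),q[:2])
pr('w2 line',A,fa([235,155]));pr('w2 lip top',A,fa([250,80]));pr('w2 foot end',A,fa([237,55]));
pr('w1 line1',B,fb([470,110]));pr('w1 line2',B,fb([490,120]));pr('w1 board start',B,fb([505,125]))
pr('top left',C,fc([326,166]));pr('top line',C,fc([340,167]))
pr('w1 boardtop a z?',B,fb([670,215]));pr('w1 boardtop b',B,fb([560,385]))
# board upper end mid, z=.091
for s,p in ((B,fb([615,300])),(C,fc([422,172]))): 
    q=onz(s,[p],.0905)[0]; print('boardtop','e %.1f y %.1f'%(1e3*(q-O)@e,1e3*(q-O)@y),q)
```

```text
w2 line 0.006 e 23.0 y 6.2 [0.4822 0.0722]
w2 line 0.024 e 15.5 y 2.6 [0.4803 0.0803]
w2 line 0.031 e 12.6 y 1.3 [0.4796 0.0834]
w2 lip top 0.006 e 6.4 y 6.5 [0.486  0.0884]
w2 lip top 0.024 e -0.4 y 2.9 [0.4839 0.0958]
w2 lip top 0.031 e -3.1 y 1.5 [0.4831 0.0987]
w2 foot end 0.006 e 1.4 y 3.0 [0.4837 0.094 ]
w2 foot end 0.024 e -5.2 y -0.4 [0.4817 0.1012]
w2 foot end 0.031 e -7.8 y -1.8 [0.4809 0.104 ]
w1 line1 0.006 e -6.2 y -2.7 [0.4797 0.1027]
w1 line1 0.024 e 5.3 y 2.6 [0.4824 0.0902]
w1 line1 0.031 e 9.8 y 4.7 [0.4835 0.0854]
w1 line2 0.006 e -0.5 y -2.1 [0.4791 0.0969]
w1 line2 0.024 e 10.9 y 3.2 [0.4818 0.0847]
w1 line2 0.031 e 15.3 y 5.2 [0.4829 0.08  ]
w1 board start 0.006 e 3.6 y -1.0 [0.4792 0.0927]
w1 board start 0.024 e 14.8 y 4.2 [0.482  0.0807]
w1 board start 0.031 e 19.1 y 6.2 [0.483 0.076]
top left 0.006 e 6.8 y 1.3 [0.4808 0.0891]
top left 0.024 e 8.2 y -1.6 [0.4777 0.0883]
top left 0.031 e 8.8 y -2.7 [0.4765 0.088 ]
top line 0.006 e 19.6 y 3.1 [0.4798 0.0762]
top line 0.024 e 20.9 y 0.2 [0.4767 0.0756]
top line 0.031 e 21.4 y -1.0 [0.4755 0.0753]
w1 boardtop a z? 0.006 e 52.4 y 2.1 [0.472  0.0443]
w1 boardtop a z? 0.024 e 61.5 y 7.2 [0.475  0.0344]
w1 boardtop a z? 0.031 e 65.0 y 9.2 [0.4762 0.0305]
w1 boardtop b 0.006 e 44.9 y -57.4 [0.4154 0.0643]
w1 boardtop b 0.024 e 54.3 y -49.7 [0.4209 0.0535]
w1 boardtop b 0.031 e 57.9 y -46.8 [0.423  0.0493]
boardtop e 92.0 y 2.6 [0.464  0.0055 0.0905]
boardtop e 95.5 y -0.3 [0.4605 0.0027 0.0905]
```

```bash
cat >> h.py <<'E'
e=np.array([-.212,-.977,0]);e/=np.linalg.norm(e);Z=np.array([0,0,1.])
u=(e+Z)/2**.5;n=(Z-e)/2**.5
lip=np.array([.478,.076,.024])
RE=R.from_matrix(np.c_[-u,np.cross(-n,-u),-n])
E
python3 - <<'E'
from h import *
np.set_printoptions(precision=3,suppress=True)
P=lip+u*.1+n*.04; print(P)
print(togo(P+[0,0,.05],RE), RE.as_matrix())
E
```

```text
[0.469 0.035 0.123]
(array([-21.205,  -6.644, -10.991]), array([  9.878, -44.187,  24.066])) [[ 0.15   0.977 -0.15 ]
 [ 0.691 -0.212 -0.691]
 [-0.707  0.    -0.707]]
```

step_arm(
  steps=[
    [0,0,-4,0,0,8.4,1],
    [0,0,-4,0,0,8.4,1],
    [0,0,-4,0,0,8.4,1],
    [-2,0,0,0,-9,0,1],
    [-2,0,0,0,-9,0,1],
    [-2,0,0,0,-9,0,1],
    [0,0,0,0,-9,0,1],
    [0,0,0,0,-9,0,1],
  ],
)

```text
clock: 6.0
tool_pos: [0.4737, 0.1995, 0.1928]
eef_rot: [0.718, 0.58, -0.299, 0.242]
contact_force: [0.3, -0.5, -2.1]
opening: 0.698
finger_force: 20.0
```

Run:
```python
from h import *
np.set_printoptions(precision=3,suppress=True)
P=lip+u*.1+n*.04; st=r.get_state(); print(st['q'],st['tool_pos'],st['finger_force'])
print(togo(P,RE))
```

```text
[-0.679  0.931 -0.121  1.55   0.498  1.407 -1.273] [0.474 0.199 0.193] 19.997682413086295
(array([-6.489,  2.999, 16.431]), array([0.119, 0.164, 0.09 ]))
```

step_arm(
  steps=[
    [-3,0.7,4.5,0,0,0,1],
    [-2,0.7,4.5,0,0,0,1],
    [-1.5,0.8,4.5,0,0,0,1],
    [0,0.8,2.9,0,0,0,1],
    [0,0,0,0,0,0,1],
    [0,0,0,0,0,0,1],
  ],
)

```text
clock: 6.75
tool_pos: [0.4694, 0.0361, 0.1222]
eef_rot: [0.719, 0.582, -0.296, 0.24]
contact_force: [0.6, -0.1, -1.7]
opening: 0.7
finger_force: 20.0
```

Run:
```python
from h import *
import pickle
np.set_printoptions(precision=3,suppress=True)
P=lip+u*.1+n*.01; st=r.get_state(); print(st['q'],st['tool_pos'],st['contact_force'])
print(togo(P,RE))
```

```text
[-0.502  0.961 -0.052  1.86   0.689  1.046 -1.331] [0.469 0.036 0.122] [ 0.611 -0.101 -1.727]
(array([-0.181, -0.016,  3.061]), array([ 0.159, -0.155,  0.14 ]))
```

step_arm(
  steps=[
    [0,0,1,0,0,0,1],
    [0,0,1,0,0,0,1],
    [0,0,0.7,0,0,0,1],
    [0,0,0.3,0,0,0,1],
    [0,0,0,0,0,0,1],
  ],
)

```text
clock: 7.38
tool_pos: [0.4645, 0.0134, 0.1007]
eef_rot: [0.718, 0.581, -0.298, 0.241]
contact_force: [-0.3, 0.7, -1.4]
opening: 0.698
finger_force: 20.0
```

step_arm(
  steps=[
    [0,0,0.2,0,0,0,1],
    [0,0,0,0,0,0,1],
  ],
)

```text
clock: 7.62
tool_pos: [0.4644, 0.0121, 0.0994]
eef_rot: [0.718, 0.581, -0.298, 0.241]
contact_force: [-0.1, -0.3, -0.8]
opening: 0.697
finger_force: 20.0
```

step_arm(
  steps=[
    [0,0,0.2,0,0,0,1],
    [0,0,0,0,0,0,1],
  ],
)

```text
clock: 7.88
tool_pos: [0.464, 0.0106, 0.098]
eef_rot: [0.718, 0.581, -0.298, 0.241]
contact_force: [0.1, -0.2, -1.1]
opening: 0.7
finger_force: 20.0
```

step_arm(
  steps=[
    [0,0,0.2,0,0,0,1],
    [0,0,0,0,0,0,1],
  ],
)

```text
clock: 8.12
tool_pos: [0.464, 0.0101, 0.0971]
eef_rot: [0.718, 0.581, -0.297, 0.241]
contact_force: [0.4, 4.0, 5.3]
opening: 0.7
finger_force: 20.0
```

step_arm(
  steps=[
    [0,0,0.2,0,0,0,1],
    [0,0,0,0,0,0,1],
  ],
)

```text
clock: 8.38
tool_pos: [0.4639, 0.0095, 0.0965]
eef_rot: [0.718, 0.581, -0.297, 0.241]
contact_force: [-0.3, 9.2, 12.8]
opening: 0.698
finger_force: 20.0
```

step_arm(
  steps=[
    [0,0,0.15,0,0,0,1],
    [0,0,0,0,0,0,1],
  ],
)

```text
clock: 8.62
tool_pos: [0.4638, 0.009, 0.0958]
eef_rot: [0.718, 0.581, -0.297, 0.241]
contact_force: [-0.2, 10.6, 18.1]
opening: 0.699
finger_force: 20.0
```

step_arm(
  steps=[
    [0,0,-0.35,0,0,0,1],
    [0.4,0,0,0,0,0,1],
    [0.4,0,0,0,0,0,1],
    [0.4,0,0,0,0,0,1],
    [0,0,0,0,0,0,1],
  ],
)

```text
clock: 9.25
tool_pos: [0.4656, 0.0172, 0.0886]
eef_rot: [0.718, 0.58, -0.298, 0.241]
contact_force: [0.5, 2.2, 6.2]
opening: 0.696
finger_force: 20.0
```

step_arm(
  steps=[
    [0.3,0,0,0,0,0,1],
    [0,0,0,0,0,0,1],
  ],
)

```text
clock: 9.5
tool_pos: [0.4661, 0.0191, 0.0867]
eef_rot: [0.718, 0.58, -0.299, 0.242]
contact_force: [0.6, 2.3, 7.4]
opening: 0.699
finger_force: 20.0
```

step_arm(
  steps=[
    [0.2,0,0,0,0,0,1],
    [0,0,0,0,0,0,1],
  ],
)

```text
clock: 9.75
tool_pos: [0.4664, 0.0203, 0.0855]
eef_rot: [0.718, 0.58, -0.299, 0.242]
contact_force: [0.3, 2.0, 9.1]
opening: 0.698
finger_force: 20.0
```

step_arm(
  steps=[
    [0,0,-0.1,0,0,0,1],
    [0.2,0,0,0,0,0,1],
    [0,0,0,0,0,0,1],
  ],
)

```text
clock: 10.12
tool_pos: [0.4667, 0.0235, 0.0832]
eef_rot: [0.718, 0.581, -0.298, 0.24]
contact_force: [-0.7, 0.8, -1.5]
opening: 0.694
finger_force: 20.0
```

step_arm(
  steps=[
    [0.2,0,0,0,0,0,1],
    [0,0,0,0,0,0,1],
  ],
)

```text
clock: 10.38
tool_pos: [0.4668, 0.0241, 0.0826]
eef_rot: [0.718, 0.581, -0.298, 0.241]
contact_force: [0.4, -1.0, -0.1]
opening: 0.697
finger_force: 20.0
```

step_arm(
  steps=[
    [0.15,0,0,0,0,0,1],
    [0,0,0,0,0,0,1],
  ],
)

```text
clock: 10.62
tool_pos: [0.4668, 0.0242, 0.0825]
eef_rot: [0.718, 0.58, -0.299, 0.242]
contact_force: [-0.5, -1.0, 5.3]
opening: 0.702
finger_force: 20.0
```

step_arm(
  steps=[
    [0,0,0.05,0,0,0,1],
    [0,0,0,0,0,0,0.2],
    [0,0,0,0,0,0,-0.4],
    [0,0,0,0,0,0,-1],
    [0,0,0,0,0,0,-1],
    [0,0,-1,0,0,0,-1],
    [0,0,-2,0,0,0,-1],
    [0,0,-3,0,0,0,-1],
  ],
)

```text
clock: 11.62
tool_pos: [0.4759, 0.0672, 0.1239]
eef_rot: [0.718, 0.581, -0.298, 0.24]
contact_force: [0.2, -0.2, 0.7]
opening: 0.998
finger_force: 0.0
```

step_arm(
  steps=[
    [0,0,-4,0,0,0,-1],
    [0,0,-4,0,0,0,-1],
    [0,0,-4,0,0,0,-1],
    [0,0,0,0,0,0,-1],
  ],
)

```text
clock: 12.12
tool_pos: [0.4947, 0.1533, 0.2094]
eef_rot: [0.719, 0.582, -0.294, 0.24]
contact_force: [-0.2, -0.3, -1.0]
opening: 0.999
finger_force: 0.0
```

Run:
```python
from m import *
import pickle
s=snap('wrist','w4.png'); pickle.dump(s,open('w4.pkl','wb'))
w,o=masks(s)
for nm,m in (('w',w),('o',o)):
    for c in blobs(m,500)[:3]:
        rr=cv2.minAreaRect(c); print(nm,cv2.contourArea(c),rr)
        # onto the plate plane: n offset .005 (face) 
        O,d=ray(s,cv2.boxPoints(rr)); h=.005 if nm=='w' else .009
        t=((lip-O)@n+h)/(d@n); q=O+d*t[:,None]-lip; print('  u',(q@u*1e3).round(1),' y',(q@np.cross(Z,e)*1e3).round(1))
st=r.get_state();print(st['clock'],st['tool_pos'],st['eef_rot'],st['q'])
```

```text
w 21311.5 ((229.15879821777344, 187.4208984375), (180.44113159179688, 259.7876892089844), 80.21759033203125)
  u [ 23.5 -11.2 142.7 188. ]  y [-159.    51.5   86.6 -152.4]
w 7997.5 ((151.5, 43.5), (87.0, 151.0), 90.0)
  u [-68.  -67.   -2.8  -3.4]  y [-155.5  -38.8  -40.8 -163.7]
w 1394.5 ((404.023193359375, 23.260303497314453), (39.99026870727539, 56.144325256347656), 68.96248626708984)
  u [-57.2 -72.1 -45.4 -30. ]  y [ 72.  111.7 125.6  85.1]
12.175 [0.494  0.1509 0.2086] [ 0.7185  0.5814 -0.2964  0.2405] [-0.61    0.8919 -0.1031  1.5899  0.5381  1.3764 -1.2169]
```

View pics/w4.png

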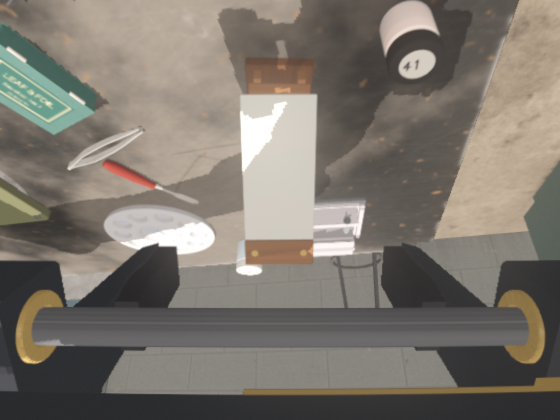

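The plate lies straight on the easel: white face at (243–316, 96–240), with the grip strip uppermost at (246–313, 240–264). The lip is at (280,78), so the plain end sits on it. Next I'll regrasp by the strip.

step_arm(
  steps=[
    [-4.2,0,-4.2,0,0,0,-1],
    [-4.2,0,-4.2,0,0,0,-1],
    [0,0,0,0,9,0,-1],
    [0,0,0,0,9,0,-1],
    [0,0,0,0,9,0,-1],
    [0,0,0,0,9,0,-1],
    [0,0,0,0,9,0,-1],
    [0,0,0,0,0,10,-1],
  ],
)

```text
clock: 13.18
tool_pos: [0.493, 0.1433, 0.326]
eef_rot: [0.833, 0.553, -0.002, 0.0]
contact_force: [0.0, -0.0, -0.4]
opening: 0.997
finger_force: 0.0
```

step_arm(
  steps=[
    [0,0,0,0,0,10,-1],
    [0,0,0,0,0,10,-1],
    [0,0,0,0,0,10,-1],
    [0,0,0,0,0,10,-1],
    [0,0,0,0,0,10,-1],
    [0,0,0,0,0,10,-1],
    [0,0,0,0,0,10,-1],
    [0,0,0,0,0,10,-1],
  ],
)

```text
clock: 14.18
tool_pos: [0.4926, 0.148, 0.3256]
eef_rot: [0.994, -0.109, -0.002, 0.001]
contact_force: [-0.1, -0.7, 0.2]
opening: 1.001
finger_force: 0.0
```

```bash
cat >> h.py <<'E'
RB=R.from_matrix(np.c_[-np.cross(e,Z),-n,-u])
E
python3 - <<'E'
from h import *
import pickle
np.set_printoptions(precision=3,suppress=True)
st=r.get_state(); print(st['clock'],st['q'],st['tool_pos'])
V=RB*R.from_euler('x',-45,degrees=True); print(V.as_matrix())
print(togo(lip+u*.25+[0,0,.1],V))
s=pickle.load(open('w4.pkl','rb'))
for nm,p,h in (('grip',[[246,240],[313,240],[313,264],[246,264]],.009),('edge',[[243,96],[316,96]],.005)):
    O,d=ray(s,p);t=((lip-O)@n+h)/(d@n); q=O+d*t[:,None]-lip; print(nm,'u',(q@u*1e3).round(1),' y',(q@np.cross(Z,e)*1e3).round(1))
E
```

```text
14.175 [-0.454  0.456  0.111  1.808 -0.062  0.885 -2.105] [0.493 0.148 0.326]
[[ 0.977 -0.212 -0.   ]
 [-0.212 -0.977 -0.   ]
 [-0.     0.    -1.   ]]
(array([ 0.243, 25.012,  2.554]), array([ 0.162,  0.159, -0.321]))
grip u [127.2 127.2 150.4 150.4]  y [-27.9  31.5  32.1 -28.5]
edge u [4.2 4.1]  y [-28.1  31.2]
```

step_arm(
  steps=[
    [0,4,0,0,0,0,-1],
    [0,5,0.5,0,0,0,-1],
    [0,5,0.5,0,0,0,-1],
    [0,5,0.5,0,0,0,-1],
    [0,4,0.5,0,0,0,-1],
    [0,2,0.5,0,0,0,-1],
    [0,0,0,9,0,0,-1],
    [0,0,0,9,0,0,-1],
  ],
)

```text
clock: 15.18
tool_pos: [0.4401, -0.0949, 0.3013]
eef_rot: [0.982, -0.105, 0.016, -0.158]
contact_force: [-0.3, 0.8, -0.6]
opening: 1.003
finger_force: 0.0
```

step_arm(
  steps=[
    [0,0,0,9,0,0,-1],
    [0,0,0,9,0,0,-1],
    [0,0,0,9,0,0,-1],
    [0,0,0,0,0,0,-1],
  ],
)

```text
clock: 15.68
tool_pos: [0.4394, -0.0975, 0.2994]
eef_rot: [0.918, -0.102, 0.039, -0.381]
contact_force: [0.5, -0.8, 0.8]
opening: 1.002
finger_force: 0.0
```

Run:
```python
from h import *
np.set_printoptions(precision=3,suppress=True)
st=r.get_state(); print(st['clock'],st['q'],st['tool_pos'])
yh=np.array([.977,-.212,0])
print(togo(lip+u*.22+n*.0025+yh*.0017,RB))
```

```text
15.675 [ 0.774  0.613 -0.312  1.977 -0.715  0.966 -0.764] [ 0.439 -0.098  0.299]
(array([ 0.335,  6.654, 10.043]), array([ 0.002,  0.086, -0.485]))
```

step_arm(
  steps=[
    [0.1,2,2,0,0,0,-1],
    [0.1,2,2,0,0,0,-1],
    [0.1,2,2,0,0,0,-1],
    [0,0.65,2,0,0,-0.5,-1],
    [0,0,2,0,0,0,-1],
    [0,0,0,0,0,0,-1],
  ],
)

```text
clock: 16.42
tool_pos: [0.4485, -0.07, 0.1844]
eef_rot: [0.919, -0.092, 0.04, -0.38]
contact_force: [-0.1, 0.5, 0.6]
opening: 0.997
finger_force: 0.0
```

Run:
```python
from m import *
st=r.get_state(); print(st['clock'],st['q'],st['tool_pos'])
yh=np.array([.977,-.212,0])
print(togo(lip+u*.137+n*.0025+yh*.0017,RB))
s=snap('wrist','w5.png')
w,o=masks(s)
for c in blobs(o,300)[:4]: print(cv2.minAreaRect(c),cv2.contourArea(c))
yh=np.array([.977,-.212,0])
# predicted strip corners (end face) 
print(proj(s,[lip+u*a+n*(.0025+b)+yh*(c+.0017) for a,b,c in ((.15,.0065,-.031),(.15,.0065,.031),(.15,-.0065,.031),(.15,-.0065,-.031),(.126,.0065,-.031),(.126,.0065,.031))]))
```

```text
16.425 [ 0.754   0.8256 -0.3856  2.0725 -0.8168  0.6776 -0.5686] [ 0.4485 -0.07    0.1844]
(array([0.0068, 0.5563, 8.1724]), array([0.0312, 0.3627, 0.6889]))
((373.96405029296875, 188.447998046875), (69.67588806152344, 66.5453872680664), 10.304845809936523) 3089.0
((195.3235321044922, 172.2058868408203), (32.58473205566406, 53.50756072998047), 59.03623962402344) 1152.5
[[277.2747 275.6257]
 [278.3936 172.9429]
 [302.1748 173.219 ]
 [299.1757 275.8457]
 [277.493  258.5297]
 [278.5153 165.0276]]
```

View pics/w5.png

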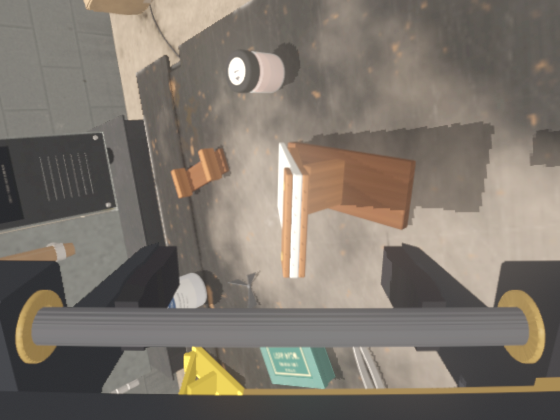

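The strip's end face shows at (282–305, 170–277), between the fingers and within about 3 px (2 mm) of prediction. I'll go in and close on it.

step_arm(
  steps=[
    [0,0.35,1.5,0,0,0.3,-1],
    [0,0.35,2,0,0,0.3,-1],
    [0,0,2,0,0,0,-1],
    [0,0,1.5,0,0,0,-1],
    [0,0,1.2,0,0,0,-1],
    [0,0,0,0,0,0,-1],
  ],
)

```text
clock: 17.23
tool_pos: [0.4606, -0.0203, 0.1217]
eef_rot: [0.919, -0.098, 0.04, -0.38]
contact_force: [-0.0, -0.3, -0.3]
opening: 1.0
finger_force: 0.0
```

Run:
```python
from h import *
np.set_printoptions(precision=3,suppress=True)
st=r.get_state(); print(st['clock'],st['q'],st['tool_pos'],st['contact_force'])
yh=np.array([.977,-.212,0])
print(togo(lip+u*.137+n*.001+yh*.0017,RB))
```

```text
17.225 [ 0.735  0.974 -0.526  2.129 -0.937  0.428 -0.48 ] [ 0.461 -0.02   0.122] [-0.037 -0.266 -0.268]
(array([-0.17 , -0.108,  0.128]), array([0.045, 0.115, 0.045]))
```

step_arm(
  steps=[
    [-0.1,-0.1,0.1,0,0,0,0],
    [0,0,0,0,0,0,0.4],
    [0,0,0,0,0,0,0.6],
    [0,0,0,0,0,0,0.8],
    [0,0,0,0,0,0,1],
    [0,0,0,0,0,0,1],
    [0,0,0,0,0,0,1],
  ],
  force=10,
)

```text
clock: 18.1
tool_pos: [0.4598, -0.0187, 0.1214]
eef_rot: [0.919, -0.098, 0.04, -0.381]
contact_force: [0.6, -0.3, -0.2]
opening: 0.229
finger_force: 0.0
```

step_arm(
  steps=[
    [0,0,0,0,0,0,1],
    [0,0,0,0,0,0,1],
    [0,0,0,0,0,0,1],
  ],
  force=45,
)

```text
clock: 18.48
tool_pos: [0.4598, -0.0186, 0.1216]
eef_rot: [0.919, -0.098, 0.04, -0.381]
contact_force: [-1.3, 0.3, 1.2]
opening: 0.142
finger_force: 44.7
```

step_arm(
  steps=[
    [0,-0.5,0,0,0,0,1],
    [0,-1.5,-1,0,0,0,1],
    [0,-2,-3,0,0,0,1],
    [0,-2,-5,0,0,0,1],
    [0,0,-5,0,0,0,1],
    [0,0,-3,-6,0,0,1],
    [0,0,0,-9,0,0,1],
    [0,0,0,-9,0,0,1],
  ],
)

```text
clock: 19.48
tool_pos: [0.4435, -0.0954, 0.2847]
eef_rot: [0.978, -0.105, 0.019, -0.179]
contact_force: [0.1, 0.9, -1.7]
opening: 0.141
finger_force: 44.4
```

step_arm(
  steps=[
    [0,0,0,-9,0,0,1],
    [0,0,0,-9,0,0,1],
    [0,0,0,-3,0,0,1],
    [0,0,0,0,0,-4,1],
    [0,0,0,0,0,-4,1],
    [0,0,0,0,0,0,1],
  ],
)

```text
clock: 20.23
tool_pos: [0.4431, -0.0942, 0.2839]
eef_rot: [0.999, -0.036, -0.001, -0.0]
contact_force: [0.0, -0.8, -1.7]
opening: 0.139
finger_force: 44.4
```

Run:
```python
from h import *
np.set_printoptions(precision=3,suppress=True)
st=r.get_state(); print(st['clock'],st['q'],st['tool_pos'],st['contact_force'],st['moment'])
a=np.radians(-4.5); print(togo([.492,-.192,.26],frame([0,0,-1],[np.sin(a),-np.cos(a),0])))
```

```text
20.225 [ 0.045  0.428  0.093  2.033 -0.062  0.685 -1.466] [ 0.443 -0.094  0.284] [ 0.048 -0.813 -1.663] [ 0.054  0.023 -0.023]
(array([5.587, 9.401, 2.375]), array([-0.039,  0.111,  0.343]))
```

step_arm(
  steps=[
    [1.4,2.4,0,0,0,0.3,1],
    [1.4,2.4,0,0,0,0,1],
    [1.4,2.4,0,0,0,0,1],
    [1.4,2.2,0,0,0,0,1],
    [0,0,0,0,0,0,1],
    [0,0,0,0,0,0,1],
  ],
)

```text
clock: 20.98
tool_pos: [0.4915, -0.1917, 0.2837]
eef_rot: [0.999, -0.039, -0.001, -0.001]
contact_force: [0.1, 0.3, -0.8]
opening: 0.137
finger_force: 44.4
```

Run:
```python
from m import *
import pickle
s=snap('wrist','w6.png'); pickle.dump(s,open('w6.pkl','wb'))
st=r.get_state(); print(st['clock'],st['tool_pos'],st['eef_rot'])
g=cv2.cvtColor(s['pixels'],cv2.COLOR_RGB2GRAY).astype(np.float32)
a=np.radians(-4.5); X=np.array([np.cos(a),np.sin(a),0]);Y=np.array([-np.sin(a),np.cos(a),0]);C=np.array([.489,-.199,0])
# profiles across slot at jaw-top height and upright height, in mm from C along Y
for z in (.055,.04):
  for x in (.005,.02,.03):
    ys=np.arange(-60,61,2)
    p=proj(s,[C+X*x+Y*y/1e3+Z*z for y in ys]).astype(np.float32)
    v=cv2.remap(g,p[:,:1],p[:,1:],1).ravel().astype(int); print(z,x,p[0].astype(int),p[-1].astype(int)); print(' '.join(f'{y}:{k}' for y,k in zip(ys,v)))
```

```text
21.025 [ 0.4916 -0.1914  0.2838] [ 0.9993 -0.0386 -0.0012 -0.0007]
0.055 0.005 [347 168] [225 168]
-60:122 -58:124 -56:124 -54:125 -52:125 -50:132 -48:137 -46:139 -44:140 -42:141 -40:146 -38:199 -36:210 -34:234 -32:245 -30:191 -28:207 -26:212 -24:211 -22:210 -20:211 -18:217 -16:255 -14:255 -12:255 -10:255 -8:255 -6:255 -4:255 -2:251 0:232 2:231 4:225 6:198 8:195 10:198 12:199 14:198 16:225 18:255 20:255 22:255 24:255 26:255 28:255 30:219 32:210 34:211 36:211 38:208 40:184 42:222 44:255 46:255 48:251 50:159 52:126 54:124 56:124 58:123 60:123
0.055 0.02 [348 153] [224 153]
-60:107 -58:109 -56:112 -54:114 -52:117 -50:133 -48:137 -46:138 -44:139 -42:140 -40:150 -38:207 -36:209 -34:220 -32:232 -30:198 -28:210 -26:212 -24:211 -22:211 -20:210 -18:213 -16:253 -14:255 -12:255 -10:255 -8:255 -6:255 -4:255 -2:248 0:231 2:230 4:224 6:199 8:195 10:208 12:250 14:255 16:255 18:255 20:255 22:255 24:255 26:255 28:254 30:217 32:211 34:211 36:210 38:208 40:182 42:234 44:255 46:255 48:252 50:147 52:123 54:122 56:120 58:119 60:119
0.055 0.03 [348 143] [224 142]
-60:101 -58:102 -56:105 -54:109 -52:114 -50
[... 1139 characters left out ...]
255 -2:244 0:231 2:230 4:222 6:198 8:194 10:206 12:247 14:255 16:255 18:255 20:255 22:255 24:255 26:255 28:255 30:242 32:211 34:211 36:211 38:210 40:201 42:182 44:250 46:255 48:255 50:248 52:137 54:122 56:122 58:120 60:119
0.04 0.03 [346 141] [226 141]
-60:104 -58:107 -56:110 -54:115 -52:131 -50:132 -48:133 -46:135 -44:135 -42:153 -40:205 -38:209 -36:230 -34:245 -32:192 -30:203 -28:207 -26:210 -24:202 -22:188 -20:189 -18:244 -16:255 -14:255 -12:255 -10:255 -8:255 -6:255 -4:255 -2:242 0:230 2:229 4:218 6:196 8:193 10:210 12:251 14:255 16:255 18:255 20:255 22:255 24:255 26:255 28:241 30:232 32:225 34:232 36:232 38:224 40:225 42:225 44:252 46:255 48:255 50:241 52:174 54:141 56:119 58:117 60:116
```

Run:
```python
from m import *
import pickle
s=pickle.load(open('w6.pkl','rb')); st=r.get_state(); q=R.from_quat(st['eef_rot']); P=st['tool_pos']
print(s['cx'])
g=cv2.cvtColor(s['pixels'],cv2.COLOR_RGB2GRAY).astype(np.float32); hs=cv2.cvtColor(s['pixels'],cv2.COLOR_RGB2HSV)[...,1].astype(np.float32)
for d in (.05,.09,.12,.13):
    ys=np.arange(-12,12.1,1); p=proj(s,[P+q.apply([.031,y/1e3,d]) for y in ys]).astype(np.float32)
    v=cv2.remap(g,p[:,:1],p[:,1:],1).ravel().astype(int); print(d,p[0].round(),p[-1].round(),' '.join(f'{int(y)}:{k}' for y,k in zip(ys,v)))
p=proj(s,[P+q.apply([.031,0,d]) for d in np.arange(.10,.16,.003)]).astype(np.float32)
for o in (-1,1):print('along',p[0],p[-1],cv2.remap(g,p[:,:1]+o*3,p[:,1:],1).ravel().astype(int))
a=np.radians(-4.5); X=np.array([np.cos(a),np.sin(a),0]);Y=np.array([-np.sin(a),np.cos(a),0]);C=np.array([.489,-.199,0])
for z,y in ((.055,-.010),(.055,.020),(.008,.034),(.008,-.03)):
    xs=np.arange(-70,71,3);p=proj(s,[C+X*x/1e3+Y*y+Z*z for x in xs]).astype(np.float32)
    v=cv2.remap(g,p[:,:1],p[:,1:],1).ravel().astype(int);print(z,y,' '.join(f'{int(k)}:{t}' for k,t in zip(xs,v)))
```

```text
279.8551996086024
0.05 [253. 180.] [301. 180.] -12:209 -11:215 -10:254 -9:255 -8:255 -7:255 -6:255 -5:255 -4:255 -3:198 -2:196 -1:198 0:198 1:198 2:207 3:229 4:230 5:237 6:254 7:255 8:255 9:255 10:255 11:255 12:255
0.09 [257. 166.] [297. 166.] -12:253 -11:255 -10:255 -9:255 -8:255 -7:255 -6:255 -5:253 -4:208 -3:198 -2:199 -1:199 0:196 1:194 2:204 3:226 4:231 5:231 6:237 7:255 8:255 9:255 10:255 11:255 12:255
0.12 [260. 158.] [295. 158.] -12:255 -11:255 -10:255 -9:255 -8:255 -7:255 -6:255 -5:244 -4:223 -3:218 -2:210 -1:199 0:195 1:195 2:202 3:222 4:230 5:231 6:231 7:246 8:255 9:255 10:255 11:255 12:255
0.13 [261. 156.] [295. 156.] -12:255 -11:255 -10:255 -9:255 -8:255 -7:255 -6:255 -5:255 -4:255 -3:254 -2:239 -1:207 0:195 1:195 2:201 3:219 4:228 5:230 6:231 7:241 8:254 9:254 10:255 11:255 12:255
along [277.4955 163.0747] [277.9361 150.6396] [199 199 199 199 199 200 205 214 227 236 242 242 242 242 241 241 241 240
 240 240]
along [277.4955 163.0747] [277.9361 150.6396] [200 200 201 201 201 202 202 202 202 202 202 203 203 203 203 203 202 202
 201 201]
0.055 -0.01 -70:148 -67:149 -64:149 
[... 698 characters left out ...]
84 -67:183 -64:181 -61:181 -58:179 -55:245 -52:255 -49:238 -46:255 -43:255 -40:226 -37:224 -34:217 -31:195 -28:208 -25:209 -22:228 -19:232 -16:231 -13:227 -10:213 -7:213 -4:212 -1:213 2:222 5:220 8:219 11:212 14:211 17:211 20:207 23:229 26:230 29:199 32:210 35:210 38:210 41:210 44:210 47:225 50:255 53:251 56:137 59:122 62:119 65:117 68:114
0.008 -0.03 -70:188 -67:185 -64:185 -61:185 -58:191 -55:255 -52:255 -49:245 -46:255 -43:255 -40:230 -37:237 -34:212 -31:199 -28:210 -25:210 -22:211 -19:211 -16:211 -13:211 -10:211 -7:211 -4:211 -1:211 2:211 5:212 8:212 11:212 14:212 17:210 20:210 23:226 26:211 29:203 32:210 35:209 38:209 41:229 44:253 47:237 50:255 53:195 56:127 59:123 62:122 65:120 68:118
```

step_arm(
  steps=[
    [-0.1,0.45,1,0,0,0,1],
    [-0.1,0,2,0,0,0,1],
    [0,0,2,0,0,0,1],
    [0,0,1.5,0,0,0,1],
    [0,0,1,0,0,0,1],
    [0,0,0,0,0,0,1],
    [0,0,0,0,0,0,1],
  ],
)

```text
clock: 21.9
tool_pos: [0.4901, -0.1972, 0.2094]
eef_rot: [0.999, -0.039, -0.0, 0.0]
contact_force: [-0.0, -0.1, -1.9]
opening: 0.146
finger_force: 44.4
```

```bash
cat > prof.py <<'E'
from m import *
def go():
    s=snap('wrist'); st=r.get_state(); q=R.from_quat(st['eef_rot']); P=st['tool_pos']; print(st['clock'],P,st['eef_rot'],st['contact_force'],st['moment'])
    g=cv2.cvtColor(s['pixels'],cv2.COLOR_RGB2GRAY).astype(np.float32)
    def pf(t,pts,lab):
        p=proj(s,pts).astype(np.float32);v=cv2.remap(g,p[:,:1],p[:,1:],1).ravel().astype(int);print(t,' '.join(f'{k}:{a}' for k,a in zip(lab,v)))
    ys=np.arange(-12,12.1,1)
    for d in (.02,.05,.08,.10,.12): pf('plate %.2f'%d,[P+q.apply([.031,y/1e3,d]) for y in ys],ys.astype(int))
    # jaw-top mouth, same tool-y axis, ahead of the plate
    for x in (.033,.034,.036): pf('mouth %.3f'%x,[np.r_[(P+q.apply([x,y/1e3,0]))[:2],.055] for y in ys],ys.astype(int))
E
python3 -c "import prof;prof.go()"
```

```text
21.95 [ 0.4902 -0.1973  0.2095] [ 0.9992 -0.039  -0.      0.0001] [-0.2729  0.6632 -0.1699] [-0.0155 -0.0346 -0.0035]
plate 0.02 -12:255 -11:255 -10:255 -9:255 -8:255 -7:255 -6:255 -5:253 -4:208 -3:192 -2:208 -1:204 0:202 1:201 2:199 3:208 4:212 5:214 6:215 7:216 8:215 9:216 10:213 11:210 12:210
plate 0.05 -12:255 -11:255 -10:255 -9:255 -8:255 -7:255 -6:251 -5:209 -4:194 -3:194 -2:202 -1:202 0:202 1:203 2:195 3:207 4:213 5:212 6:215 7:215 8:215 9:215 10:216 11:216 12:208
plate 0.08 -12:255 -11:255 -10:255 -9:255 -8:255 -7:251 -6:216 -5:197 -4:195 -3:202 -2:202 -1:202 0:208 1:229 2:225 3:209 4:212 5:212 6:212 7:215 8:215 9:214 10:215 11:216 12:216
plate 0.10 -12:255 -11:255 -10:255 -9:255 -8:253 -7:230 -6:199 -5:198 -4:201 -3:203 -2:202 -1:206 0:227 1:233 2:226 3:204 4:208 5:213 6:211 7:212 8:215 9:214 10:214 11:214 12:216
plate 0.12 -12:255 -11:255 -10:255 -9:255 -8:242 -7:204 -6:200 -5:204 -4:201 -3:202 -2:211 -1:225 0:233 1:233 2:227 3:207 4:210 5:212 6:212 7:211 8:213 9:215 10:213 11:213 12:214
mouth 0.033 -12:255 -11:255 -10:253 -9:236 -8:203 -7:197 -6:196 -5:196 -4:196 -3:205 -2:224 -1:233 0:233 1:233 2:232 3:239 4:252 5:254 6:253 7:229 8:212 9:213 10:215 11:213 12:212
mouth 0.034 -12:255 -11:255 -10:254 -9:237 -8:203 -7:197 -6:197 -5:197 -4:197 -3:205 -2:224 -1:233 0:233 1:233 2:232 3:238 4:251 5:255 6:252 7:224 8:211 9:212 10:215 11:213 12:211
mouth 0.036 -12:225 -11:222 -10:215 -9:205 -8:191 -7:189 -6:191 -5:192 -4:194 -3:203 -2:220 -1:225 0:220 1:212 2:203 3:199 4:203 5:207 6:207 7:204 8:203 9:204 10:208 11:209 12:208
```

step_arm(
  steps=[
    [0,-0.07,0.5,0,0,0,1],
    [0,0,0.6,0,0,0,1],
    [0,0,0.3,0,0,0,1],
    [0,0,0,0,0,0,1],
  ],
  force=58,
)

```text
clock: 22.45
tool_pos: [0.4896, -0.1964, 0.1946]
eef_rot: [0.999, -0.039, -0.001, -0.0]
contact_force: [0.4, 0.5, -0.6]
opening: 0.137
finger_force: 57.3
```

step_arm(
  steps=[
    [0,0,0.2,0,0,0,1],
    [0,0,0.2,0,0,0,1],
    [0,0,0,0,0,0,1],
  ],
)

```text
clock: 22.82
tool_pos: [0.4898, -0.1964, 0.1909]
eef_rot: [0.999, -0.039, -0.001, -0.0]
contact_force: [-0.2, -0.8, -2.0]
opening: 0.136
finger_force: 57.3
```

step_arm(
  steps=[
    [0,0,0.2,0,0,0,1],
    [0,0,0,0,0,0,1],
  ],
)

```text
clock: 23.08
tool_pos: [0.4898, -0.1964, 0.1889]
eef_rot: [0.999, -0.039, -0.001, -0.0]
contact_force: [-0.1, -0.1, -1.0]
opening: 0.14
finger_force: 57.3
```

```bash
python3 -c "import prof;prof.go()"
```

```text
23.125 [ 0.4898 -0.1964  0.1889] [ 0.9992 -0.039  -0.0006 -0.0001] [ 0.315  -0.7575 -1.9415] [-0.0118 -0.011   0.0224]
plate 0.02 -12:255 -11:255 -10:255 -9:255 -8:255 -7:255 -6:255 -5:255 -4:217 -3:195 -2:209 -1:205 0:203 1:203 2:201 3:209 4:213 5:213 6:215 7:216 8:216 9:216 10:217 11:215 12:212
plate 0.05 -12:255 -11:255 -10:255 -9:255 -8:255 -7:255 -6:253 -5:218 -4:197 -3:194 -2:203 -1:203 0:203 1:198 2:182 3:196 4:209 5:214 6:213 7:216 8:216 9:215 10:215 11:216 12:217
plate 0.08 -12:255 -11:255 -10:255 -9:255 -8:255 -7:253 -6:219 -5:197 -4:196 -3:203 -2:203 -1:202 0:196 1:181 2:177 3:183 4:206 5:212 6:213 7:212 8:215 9:216 10:214 11:215 12:215
plate 0.10 -12:255 -11:255 -10:255 -9:255 -8:255 -7:240 -6:201 -5:197 -4:200 -3:203 -2:203 -1:199 0:185 1:178 2:177 3:178 4:203 5:210 6:213 7:212 8:212 9:215 10:216 11:214 12:214
plate 0.12 -12:255 -11:255 -10:255 -9:255 -8:249 -7:209 -6:198 -5:203 -4:201 -3:201 -2:202 -1:188 0:177 1:177 2:176 3:177 4:201 5:208 6:212 7:212 8:211 9:212 10:215 11:215 12:213
mouth 0.033 -12:255 -11:255 -10:255 -9:255 -8:237 -7:199 -6:196 -5:196 -4:196 -3:197 -2:211 -1:227 0:232 1:215 2:179 3:175 4:191 5:206 6:211 7:213 8:211 9:211 10:214 11:216 12:214
mouth 0.034 -12:255 -11:255 -10:255 -9:255 -8:237 -7:200 -6:196 -5:196 -4:196 -3:196 -2:211 -1:228 0:233 1:215 2:179 3:175 4:191 5:205 6:211 7:212 8:211 9:211 10:213 11:215 12:213
mouth 0.036 -12:239 -11:238 -10:237 -9:235 -8:217 -7:193 -6:193 -5:194 -4:195 -3:195 -2:207 -1:225 0:231 1:213 2:179 3:177 4:185 5:193 6:196 7:202 8:204 9:203 10:204 11:205 12:204
```

step_arm(
  steps=[
    [0,0,0.2,0,0,0,1],
    [0,0,0.1,0,0,0,1],
    [0,0,0,0,0,0,1],
  ],
)

```text
clock: 23.5
tool_pos: [0.4899, -0.1966, 0.1859]
eef_rot: [0.999, -0.039, -0.001, -0.0]
contact_force: [1.3, -0.8, -1.2]
opening: 0.14
finger_force: 57.3
```

step_arm(
  steps=[
    [0,0,0.2,0,0,0,1],
    [0,0,0,0,0,0,1],
  ],
)

```text
clock: 23.75
tool_pos: [0.4899, -0.1968, 0.184]
eef_rot: [0.999, -0.039, -0.0, 0.0]
contact_force: [0.4, -0.8, -0.5]
opening: 0.141
finger_force: 57.3
```

step_arm(
  steps=[
    [0,0,0.2,0,0,0,1],
    [0,0,0,0,0,0,1],
  ],
)

```text
clock: 24.0
tool_pos: [0.4904, -0.1969, 0.1827]
eef_rot: [0.999, -0.039, 0.0, 0.0]
contact_force: [-1.5, -1.2, 6.0]
opening: 0.143
finger_force: 57.3
```

step_arm(
  steps=[
    [0,0.05,0.2,0,0,0,1],
    [0,0,0,0,0,0,1],
  ],
)

```text
clock: 24.25
tool_pos: [0.4908, -0.1974, 0.1812]
eef_rot: [0.999, -0.039, 0.001, 0.0]
contact_force: [-1.6, -0.1, 10.0]
opening: 0.14
finger_force: 57.4
```

step_arm(
  steps=[
    [0,0,0.2,0,0,0,1],
    [0,0,0,0,0,0,1],
  ],
)

```text
clock: 24.5
tool_pos: [0.4911, -0.1976, 0.1797]
eef_rot: [0.999, -0.039, 0.001, 0.0]
contact_force: [-0.8, -1.6, 12.1]
opening: 0.142
finger_force: 57.4
```

step_arm(
  steps=[
    [0,0,0.2,0,0,0,1],
    [0,0,0,0,0,0,1],
  ],
)

```text
clock: 24.75
tool_pos: [0.4907, -0.1973, 0.177]
eef_rot: [0.999, -0.039, 0.001, 0.0]
contact_force: [0.7, 0.1, 6.5]
opening: 0.143
finger_force: 57.4
```

step_arm(
  steps=[
    [0,0,0.25,0,0,0,1],
    [0,0,0.25,0,0,0,1],
    [0,0,0.25,0,0,0,1],
    [0,0,0.25,0,0,0,1],
    [0,0,0,0,0,0,1],
  ],
)

```text
clock: 25.38
tool_pos: [0.4906, -0.197, 0.1666]
eef_rot: [0.999, -0.039, 0.0, 0.0]
contact_force: [0.7, 0.6, 4.9]
opening: 0.143
finger_force: 57.4
```

step_arm(
  steps=[
    [0,0,0.25,0,0,0,1],
    [0,0,0.25,0,0,0,1],
    [0,0,0.25,0,0,0,1],
    [0,0,0,0,0,0,1],
  ],
)

```text
clock: 25.88
tool_pos: [0.4905, -0.1969, 0.1589]
eef_rot: [0.999, -0.039, 0.0, -0.0]
contact_force: [0.4, 0.2, 4.2]
opening: 0.138
finger_force: 57.4
```

step_arm(
  steps=[
    [0,0,0.25,0,0,0,1],
    [0,0,0.2,0,0,0,1],
    [0,0,0,0,0,0,1],
  ],
)

```text
clock: 26.25
tool_pos: [0.4903, -0.1969, 0.1543]
eef_rot: [0.999, -0.039, 0.0, -0.0]
contact_force: [-0.0, 0.1, 4.5]
opening: 0.139
finger_force: 57.4
```

step_arm(
  steps=[
    [0,0,0.2,0,0,0,1],
    [0,0,0,0,0,0,1],
  ],
)

```text
clock: 26.5
tool_pos: [0.4903, -0.1968, 0.1523]
eef_rot: [0.999, -0.039, -0.0, -0.0]
contact_force: [0.4, 0.3, 4.0]
opening: 0.141
finger_force: 57.4
```

step_arm(
  steps=[
    [0,0,0.15,0,0,0,1],
    [0,0,0,0,0,0,1],
  ],
)

```text
clock: 26.75
tool_pos: [0.4902, -0.1968, 0.1508]
eef_rot: [0.999, -0.039, -0.0, -0.0]
contact_force: [0.5, 0.6, 4.5]
opening: 0.142
finger_force: 57.4
```

step_arm(
  steps=[
    [0,0,0.15,0,0,0,1],
    [0,0,0,0,0,0,1],
  ],
)

```text
clock: 27.0
tool_pos: [0.4902, -0.1973, 0.1504]
eef_rot: [0.999, -0.039, 0.0, 0.0]
contact_force: [-1.5, 0.9, 15.6]
opening: 0.146
finger_force: 57.5
```

step_arm(
  steps=[
    [0,0,0.1,0,0,0,1],
    [0,0,0,0,0,0,1],
  ],
)

```text
clock: 27.25
tool_pos: [0.4904, -0.1975, 0.1503]
eef_rot: [0.999, -0.039, 0.001, 0.0]
contact_force: [-2.7, 1.9, 24.0]
opening: 0.14
finger_force: 57.5
```

step_arm(
  steps=[
    [0,0,-0.15,0,0,0,1],
    [0,0,0,0,0,0,0.75],
    [0,0,0,0,0,0,0.4],
    [0,0,0,0,0,0,-0.2],
    [0,0,0,0,0,0,-0.6],
    [0,0,0,0,0,0,-0.6],
  ],
)

```text
clock: 28.0
tool_pos: [0.4895, -0.1969, 0.1492]
eef_rot: [0.999, -0.039, -0.001, -0.0]
contact_force: [-0.1, -0.4, -0.2]
opening: 0.571
finger_force: 0.0
```

step_arm(
  steps=[
    [0,0,-1,0,0,0,-0.6],
    [0,0,-2,0,0,0,-0.6],
    [0,0,-4,0,0,0,-0.6],
    [0,0,-5,0,0,0,-0.6],
    [0,0,-2,0,0,0,-0.6],
    [0,0,0,0,0,0,-0.6],
    [0,0,0,0,0,0,-0.6],
  ],
)

```text
clock: 28.88
tool_pos: [0.4893, -0.1967, 0.2888]
eef_rot: [0.999, -0.039, -0.001, -0.0]
contact_force: [0.3, -0.0, -0.1]
opening: 0.802
finger_force: 0.0
```

Run:
```python
from m import *
a=np.radians(-4.5); X=np.array([np.cos(a),np.sin(a),0]);Y=np.array([-np.sin(a),np.cos(a),0])
B=np.array([.4897,-.1943,.014])
for nm in ('wrist','side'):
    s=snap(nm,nm+'_end.png'); w,o=masks(s)
    # expected end-face (z=164) corners of the strip when fully home and upright
    E=[B+Z*.15+X*x+Y*y for x,y in ((-.031,-.0065),(.031,-.0065),(.031,.0065),(-.031,.0065))]
    lo=[B+Z*.126+X*x+Y*y for x,y in ((-.031,-.0065),(.031,-.0065))]
    print(nm,'expect',proj(s,E).round(1).tolist(),proj(s,lo).round(1).tolist())
    for c in blobs(o,60)[:6]:
        print(cv2.contourArea(c),cv2.boundingRect(c),cv2.boxPoints(cv2.minAreaRect(c)).round(1).tolist())
st=r.get_state();print(st['clock'],st['tool_pos'],st['contact_force'])
```

```text
wrist expect [[283.8, 240.0], [284.2, 156.2], [265.3, 156.2], [266.2, 240.0]] [[283.5, 228.8], [283.8, 151.3]]
5940.5 (26, 165, 120, 81) [[15.800000190734863, 237.5], [27.399999618530273, 162.6999969482422], [148.5, 181.60000610351562], [136.8000030517578, 256.3999938964844]]
side expect [[364.8, 183.8], [386.9, 178.0], [382.9, 176.2], [361.0, 181.8]] [[364.2, 194.0], [386.0, 188.0]]
807.0 (285, 184, 39, 43) [[282.1000061035156, 190.0], [315.70001220703125, 183.5], [323.3999938964844, 222.8000030517578], [289.70001220703125, 229.39999389648438]]
233.5 (246, 174, 33, 18) [[245.10000610351562, 183.1999969482422], [248.6999969482422, 171.5], [280.3999938964844, 181.0], [276.8999938964844, 192.8000030517578]]
168.5 (364, 179, 22, 15) [[361.8999938964844, 184.5], [384.8999938964844, 178.8000030517578], [387.1000061035156, 187.5], [364.1000061035156, 193.1999969482422]]
86.0 (241, 239, 25, 9) [[240.1999969482422, 242.3000030517578], [241.39999389648438, 237.60000610351562], [265.3999938964844, 243.60000610351562], [264.20001220703125, 248.3000030517578]]
28.975 [ 0.4892 -0.1967  0.2883] [-0.4704 -0.0522  0.0102]
```

The side view finds the strip within about 1 px (2 mm) of where a fully-home, upright plate puts it. I also felt the floor at the expected height, with about 24 N at the end of the press. I'm handing it in.

```bash
python3 -c "
from plant import r
print(r.finish_job())"
```

```text
the job is handed in; nothing more can be done
None
```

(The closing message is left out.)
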